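# Roll the wide webbing roll into its dock

## Robot

A 7-joint arm with a two-finger parallel gripper is mounted at the origin on a cart in front of the work surface, level with it; the furniture and walls round the work are solid. World frame = base frame: x ahead of the robot, y to its left, z up, the work surface at z = 0. Lengths are in m, angles in rad, forces in N, time in s.
With the tool pointing down it reaches from about 0.4 to 0.875 m from the base axis. Payload 4.4 kg.
Tool frame: the origin (TCP) lies midway between the tips of the shut fingers; the grasp point (between the pads) lies 19 mm behind it; z points along the fingers, x is the direction in which the jaws open and shut, and the axes are right-handed (so a half turn about z gives the same grasp; the last joint's range is limited). The gripper opens to 85 mm and grips with 20 to 120 N. Pads are 22 mm wide; open, the fingers measure 114 mm over their backs; the gripper's body (76 mm by 85 mm) begins 54 mm behind the grasp point. The pads swing forward as they close: fully open they stand 13 mm farther back than shut.
Start: joints at [-1.252, 0.628, 0.038, 1.517, -0.027, 0.996, -0.02], TCP at [0.244, 0.602, 0.231] pointing down, gripper open.
Joint ranges: [-3.06, 3.06], [-0.37, 2.12], [-1.25, 1.32], [0.18, 2.47], [-1.1, 4.24], [0.23, 1.98], [-2.94, 2.94]. Speed limits (rad/s): [2.57, 2.57, 3.14, 3.14, 3.14, 3.14, 3.14].

## Interface

Orientations are given as [roll, pitch, yaw] about the fixed x, y, z axes, in that order (R = Rz(yaw) Ry(pitch) Rx(roll)).
In Python, from cell import bot gives the robot as it stands. The module is installed in compiled form; this text tells all that it offers.
- The arm moves only by the shell command python3 -m creep 'ROWS' [OPENING] [FORCE]. ROWS is JSON, a list of rows, each a list of 2 entries, a list of its own where there are three numbers: the shift along the tool's x, y, z in cm, then the turn about the tool's z in degrees. In form: [[[tx, ty, tz], yaw], ...]. A call has 1 to 20 rows; each row is the pose to reach, as a shift and turn from the pose commanded when the call began, along the tool's axes at that moment; what a row does not reach only later rows make up. A row lasts 1/8 s, in which the tool goes at most 62.5 mm and 10.7 degrees, less where a joint would pass 70% of its speed; a pose out of reach is approached as far as the arm can. A call with a gripper value outside its range is refused whole. OPENING is the gripper's target within -1 to 1 (fully open at 1, half-way at 0, shut at -1), set as the call begins (- or left out, the last holds). The fingers move at their own pace and stop on an object; FORCE is the grip in N (left out, the last holds). Time passes only in rows, so rows that repeat a pose let the fingers close. It gives the time, the measured TCP pose, the force and the opening at its end, in the units of the state.
- bot.state(): the state, without advancing time (a new reading comes with each control period).
- bot.grab_frame(name): name is "scene" or "top"; returns the picture (400x640x3 uint8, red, green, blue); there is no depth.
- bot.calibration(name): a dict with "camera_matrix" (3x3 intrinsics, pixels), "D" ([k1, k2, p1, p2, k3] as OpenCV has them; the pictures are not rectified), "eye" and "orientation" of the camera in the world. Camera axes: x right, y up, looking along -z (the intrinsics and any distortion apply to the point x, -y, -z); pixel columns grow to the right and rows downward; lengths in m; the calibration is good to about 2 mm. A picture is of the moment at which its call begins. calibration takes no time and is no camera call.
- bot.hand_in(): hands the job in, once; it reports no verdict.
Trained networks look in the newest picture that a camera, given by its name, has taken for a name from the list of things; names that differ only in an ending like _2 or _b are one class to them, and where a whole thing is asked for, a point or a joint stands for the part that bears it (a point fixed in the world has none). Each returns a list of dicts, best first, with "conf" (0 to 1); they miss things now and then, are a little off and sometimes report something else, mostly with a low value. They report only what shows in the picture. A call takes as long as a camera call. They do not tell look-alikes from the thing itself.
- bot.search_frame(target, camera): "centre" ([x, y, z] in m, in world coordinates, good to about 4 mm: the middle of the surface that is visible of it).
- bot.regions_of(target, camera): "region" (400x640 bool, what is visible of it).
- bot.place_of(target, camera): "centre" ([x, y, z] in m, in world coordinates, good to about 4 mm: a listed point, or the origin of a listed thing).
The state is a dict: "clock": time; "q": joint angles; "joint_vel": joint speeds; "joint_torque": joint torques, N m; "position": TCP position; "orientation": TCP orientation; "wrist_force": force on the tool from outside, world axes, zero at the start; "torque": the same for the moment, N m; "opening": finger opening in m.
Only numpy, scipy, OpenCV 4.12 (cv2) and the standard library are available. Lean on these libraries where they do the work, as an engineer would, in place of code of your own. Each camera call takes 0.05 s, during which the arm holds its last target. There are 200 camera calls.

## Task

Roll the wide webbing roll, which stands on its rim in front of the low metal dock, along the table into the dock until it stands between the two cheeks against or just short of the stop bar. It must really roll there on its rim: do not lift it, drag it along without turning, or let it fall flat. Leave the narrower roll standing beside the dock where it is.

Things in the scene. Friction and masses are not known exactly. Their poses are not given: they have to be found in the camera images.
- web_roll_3: the wide webbing roll: a solid disc 62 mm across, 38 mm wide (widest roll on the table), 0.12 kg, standing on its rim, axle within 3 degrees of the dock's y, 160 to 200 mm before the dock_seat, at most 8 mm to the side. Origin on the axle in one flat side; z axis: the axle; y axis: up at the start, turns as it rolls. Pushed at the rim it rolls; let go, it soon stops by itself
- roll_centre (a point): the middle of the wide roll: on its axle, midway between the flat sides, 31 mm above the table while it stands; its axes are those of the roll
- dock_seat (a point): where the roll's middle belongs, 31 mm above the table, in the low aluminium dock fixed there. x: level, the way into the dock; z up. Two cheeks 12 mm high, 62 mm apart, run from 85 mm before this point to 25 mm past it, with a 45 mm flared mouth in front; the floor is bare table. A stop bar 8 mm high has its face 21 mm past the point: a roll here just touches it. No part is higher than 13 mm
- web_roll_2: the narrower webbing roll, a bystander: 74 mm across, 25 mm wide, loose, standing on its rim 110 to 160 mm to the -y side of the dock; not to be moved. Origin on its axle in one flat side; z axis is the axle
Not all that is in view belongs to the job. What is shaped like the web_roll_3 but orange is not meant.

How it is judged:
On the way:
1. on the way the wide roll has turned about its axle by more than 125 degrees, as rolling does (angle between web_roll_3's own y axis and vertical above 2.2 rad), for 0.05 s.
At the end, for the whole second after the job is handed in: The wide roll stands upright on the table in the dock: its middle not more than 18 mm before or 8 mm past the seat point, within 16 mm sideways, axle within 15 degrees of square to the dock, at rest (x of roll_centre in the frame of dock_seat between -0.018 and 0.008 m and y of roll_centre in the frame of dock_seat between -0.016 and 0.016 m and height (world z) of roll_centre below 0.036 m and angle between the z axis of web_roll_3 and the y axis of dock_seat, either way round below 0.26 rad and linear speed of web_roll_3 below 0.01 m/s); the robot touches nothing.
It fails at once if the wide roll tips more than about 30 degrees or falls flat (angle between web_roll_3's own z axis and vertical below 1.05 rad or angle between web_roll_3's own z axis and vertical above 2.09 rad).
It fails at once if the wide roll is lifted more than 10 mm off the table (height (world z) of roll_centre above 0.043 m).
It fails at once if the narrower standing roll is moved more than 30 mm (distance of web_roll_2 from where it was at the start of the episode above 0.03 m).
It also fails if it takes over 35 s, if anything falls off the work surface, if the arm or the gripper's body presses on something with over 40 N, if the wrist force passes 120 N, or if a joint passes its speed limit or range.

## Working session

There is one attempt and no reset: what is moved stays moved. The work goes in short steps, Python scripts to look and compute and a shell command to move; the robot and the scene stay as the last step left them, time stands still between calls to the robot, and variables do not carry over. Pictures are saved under pics/ and viewed, about 8 in all and at most 12, crops included, and the job is handed in when it is done.

```bash
mkdir -p pics; cat > h.py <<'E'
from cell import bot
import numpy as np, cv2
from scipy.spatial.transform import Rotation as R
def cal(n):
    c=bot.calibration(n); o=np.array(c["orientation"],float)
    Rm=o if o.shape==(3,3) else R.from_euler('xyz',o).as_matrix() if o.size==3 else R.from_quat(o).as_matrix()
    return np.array(c["camera_matrix"],float),np.array(c["D"],float),np.array(c["eye"],float),Rm
def proj(P,n):
    K,D,e,Rm=cal(n); p=(np.atleast_2d(P)-e)@Rm; p=p*[1,-1,-1]
    return cv2.projectPoints(p.reshape(-1,1,3),np.zeros(3),np.zeros(3),K,D)[0][:,0]
def unproj(uv,z,n):
    K,D,e,Rm=cal(n); q=cv2.undistortPoints(np.array(uv,float).reshape(-1,1,2),K,D)[:,0]
    d=np.c_[q[:,0],-q[:,1],-np.ones(len(q))]@Rm.T
    return e+d*((z-e[2])/d[:,2])[:,None]
E
python3 - <<'E'
from h import *
print({k:(np.round(v,3).tolist() if not isinstance(v,float) else v) for k,v in bot.state().items()})
for n in("top","scene"):
    im=bot.grab_frame(n); cv2.imwrite(f"pics/{n}0.png",im[:,:,::-1]); print(n,bot.calibration(n))
    for t in("web_roll_3","roll_centre","dock_seat","web_roll_2"):
        for f in("search_frame","place_of"):
            try: print(n,t,f,[(np.round(r["centre"],3).tolist(),round(r["conf"],2)) for r in getattr(bot,f)(t,n)])
            except Exception as ex: print(n,t,f,ex)
E
```

```text
{'clock': 0.0, 'q': [-1.252, 0.629, 0.038, 1.518, -0.027, 0.996, -0.02], 'joint_vel': [0.0, -0.0, -0.0, 0.001, -0.001, 0.0, -0.001], 'joint_torque': [0.0, -56.34, 1.227, -19.345, 0.011, 0.01, 0.0], 'position': [0.244, 0.602, 0.23], 'orientation': [3.142, 0.002, 1.186], 'wrist_force': [-0.8, -0.426, -0.385], 'torque': [0.032, 0.036, -0.034], 'opening': 0.08522802109437985}
top {'camera_matrix': array([[384.39134465,   0.        , 322.01583091],
       [  0.        , 384.39134465, 199.59344764],
       [  0.        ,   0.        ,   1.        ]]), 'D': array([-0.04134681,  0.        ,  0.        ,  0.        ,  0.        ]), 'eye': array([0.42052501, 0.01731617, 0.88769373]), 'orientation': array([ 0.19880396,  0.02657515, -1.58332926])}
top web_roll_3 search_frame [([0.698, 0.142, 0.061], 0.94), ([0.507, -0.067, 0.056], 0.64), ([0.598, -0.006, 0.057], 0.61)]
top web_roll_3 place_of [([0.585, -0.015, 0.029], 0.79), ([0.692, 0.139, 0.038], 0.63), ([0.527, -0.059, 0.027], 0.6)]
top roll_centre search_frame [([0.602, -0.004, 0.052], 0.74), ([0.507, -0.067, 0.061], 0.65)]
top roll_centre p
[... 861 characters left out ...]
), ([0.691, 0.152, 0.044], 0.79), ([0.501, -0.056, 0.047], 0.69)]
scene web_roll_3 place_of [([0.53, -0.062, 0.035], 0.87), ([0.59, -0.012, 0.027], 0.85), ([0.69, 0.14, 0.037], 0.79)]
scene roll_centre search_frame [([0.596, 0.006, 0.041], 0.85), ([0.499, -0.054, 0.046], 0.8)]
scene roll_centre place_of [([0.608, -0.007, 0.028], 0.89), ([0.508, -0.071, 0.034], 0.76)]
scene dock_seat search_frame [([0.552, 0.121, 0.01], 0.95)]
scene dock_seat place_of []
scene web_roll_2 search_frame [([0.598, 0.008, 0.045], 0.93), ([0.691, 0.152, 0.044], 0.79), ([0.501, -0.056, 0.047], 0.69)]
scene web_roll_2 place_of [([0.53, -0.062, 0.035], 0.87), ([0.59, -0.012, 0.027], 0.85), ([0.69, 0.14, 0.037], 0.79)]
```

View pics/top0.png

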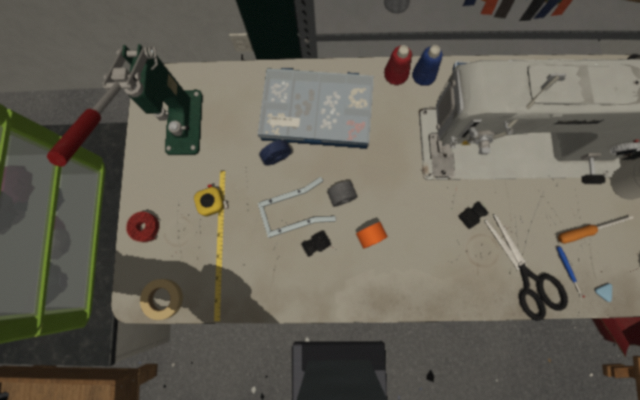

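View pics/scene0.png

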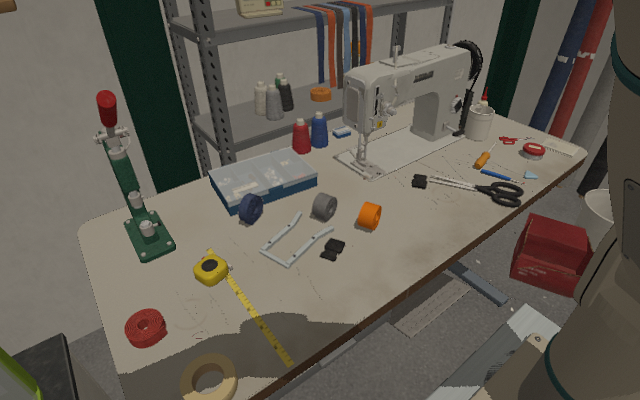

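The top view shows the grey roll at (342,191) in front of the dock. The dock's stop end is at about (265,220) and its mouth at (325,200). The blue narrow roll is at (276,151), and the orange decoy at (371,233) isn't part of the job. I'll zoom in to measure the dock axis.

```bash
python3 - <<'E'
from h import *
im=cv2.imread("pics/top0.png")
c=cv2.resize(im[140:260,245:395],None,fx=5,fy=5,interpolation=cv2.INTER_CUBIC); cv2.imwrite("pics/crop1.png",c)
for n in("top","scene"):
    for r in bot.regions_of("dock_seat",n): 
        m=r["region"]; v,u=np.nonzero(m); P=unproj(np.c_[u,v],0.012,n)
        print(n,r["conf"],m.sum(),cv2.minAreaRect(P[:,:2].astype(np.float32)*1000))
    for r in bot.regions_of("web_roll_3",n):
        v,u=np.nonzero(r["region"]); print(n,'roll',r["conf"],len(u),u.min(),u.max(),v.min(),v.max())
E
```

```text
top 0.57 807 ((576.279296875, 99.4415283203125), (107.15119934082031, 159.3355712890625), 17.164335250854492)
top roll 0.86 498 329 356 181 206
top roll 0.59 512 356 386 222 247
top roll 0.57 594 260 291 139 165
scene roll 0.91 561 312 336 193 222
scene roll 0.86 608 238 263 193 224
scene roll 0.66 502 357 380 202 230
```

View pics/crop1.png

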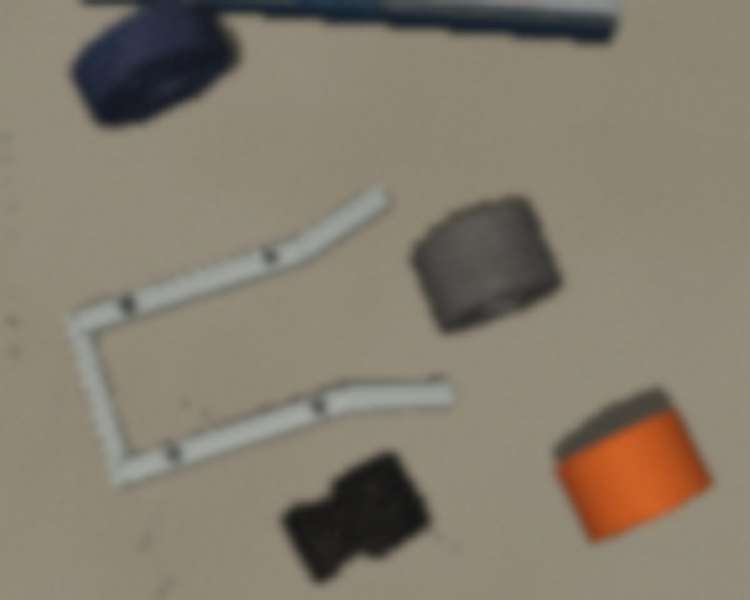

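The crop shows these features (crop px, 5x):
- Upper cheek's inner edge: (97,326) to (297,262).
- Lower cheek's inner edge: (127,458) to (350,388).
- Stop bar's inner face: x≈97–127.
- Grey roll's top: around (485,250).

Next I'll convert these to world coordinates.

```bash
python3 - <<'E'
from h import *
f=lambda p:np.array(p,float)/5+[245,140]-0.4
U=unproj(f([[97,326],[297,262]]),.012,"top")[:,:2]; L=unproj(f([[127,458],[345,390]]),.012,"top")[:,:2]
S=unproj(f([[98,330],[126,455]]),.008,"top")[:,:2]
for n,q in(("U",U),("L",L),("S",S)):
    d=q[1]-q[0]; print(n,q.round(4).tolist(),np.degrees(np.arctan2(d[1],d[0])).round(1),np.linalg.norm(d).round(4))
du=U[0]-U[1];dl=L[0]-L[1]
d=du/np.linalg.norm(du)+dl/np.linalg.norm(dl); d/=np.linalg.norm(d); n=np.array([-d[1],d[0]])
a=np.degrees(np.arctan2(d[1],d[0])); w=(U@n).mean(),(L@n).mean(); s=(S@d).mean()
seat=d*(s-.021)+n*np.mean(w); print("dock ang",a,"gap",w[1]-w[0],"seat",seat)
for c in ((.602,-.005),(.608,-.007)):
    r=np.array(c)-seat; print("roll in dock",r@d,r@n)
# refine roll centre: silhouette of model vs region
from scipy.optimize import minimize
for cam in("top","scene"):
    bot.grab_frame(cam)
    rs=bot.regions_of("web_roll_3",cam)
    m=min(rs,key=lambda r:np.linalg.norm(np.array(np.nonzero(r["region"])[::-1]).mean(1)-proj([.603,-.005,.031],cam)[0]))["region"]
    t=np.linspace(0,2*np.pi,40)
    def cost(p):
        c=np.array([*(p[:2]/100),.031]);nn=np.array([np.cos(p[2]),np.sin(p[2]),0]);dd=np.array([-nn[1],nn[0],0])
        P=np.vstack([c+k*.019*nn+.031*(np.cos(t)[:,None]*dd+np.sin(t)[:,None]*[0,0,1]) for k in(-1,1)])
        h=cv2.convexHull((proj(P,cam)*16).astype(np.int32)); im=np.zeros((400,640),np.uint8); cv2.fillConvexPoly(im,h,1,shift=4)
        return (im.astype(bool)^m).sum()/m.sum()
    best=min((minimize(cost,[60.3,-.5,np.radians(a-90)+k],method="Nelder-Mead",options=dict(initial_simplex=np.array([60.3,-.5,np.radians(a-90)+k])+np.array([[0,0,0],[1,0,0],[0,1,0],[0,0,.1]]))) for k in(-.05,0,.05)),key=lambda r:r.fun)
    r=best.x[:2]/100-seat; print(cam,best.x,np.degrees(best.x[2]),best.fun,"dock",r@d,r@n)
E
```

```text
U [[0.5873, 0.1737], [0.6161, 0.0803]] -72.9 0.0978
L [[0.5254, 0.1588], [0.5553, 0.0583]] -73.4 0.1049
S [[0.5862, 0.174], [0.5272, 0.16]] -166.6 0.0606
dock ang 106.86016963239496 gap 0.06411309341496119 seat [0.56227102 0.14670573]
roll in dock -0.1567075988479009 0.0059790257107115675
roll in dock -0.16036185157488445 0.0008170070157305578
top [51.3434345  -6.9593048   1.62691984] 93.21564068693357 0.5341614906832298 dock -0.1928368285260934 0.10947209725042967
scene [60.08827728 -0.36824784  0.48452515] 27.76124593343085 0.06097560975609756 dock -0.1551226731568268 0.006666099412107078
```

```bash
python3 -m creep '[[[-23,30,2],25],[[-47.3,59.8,8],51],[[-47.3,59.8,8],51],[[-47.3,59.8,8],51],[[-47.3,59.8,8],51],[[-47.3,59.8,8],51],[[-47.3,59.8,8],51],[[-47.3,59.8,8],51],[[-47.3,59.8,8],51],[[-47.3,59.8,8],51],[[-47.3,59.8,8],51],[[-47.3,59.8,8],51],[[-47.3,59.8,8],51],[[-47.3,59.8,8],51],[[-47.3,59.8,8],51],[[-47.3,59.8,8],51],[[-47.3,59.8,8],51],[[-47.3,59.8,8],51]]' -0.85 20
python3 - <<'E'
from h import *
for n in("top","scene"):
    im=bot.grab_frame(n); cv2.imwrite(f"pics/{n}1.png",im[:,:,::-1])
s=bot.state(); print(s["clock"],s["position"],s["orientation"],s["opening"])
a=cv2.imread("pics/top1.png")[120:270,245:445]; b=cv2.imread("pics/scene1.png")[150:300,230:430]
cv2.imwrite("pics/c2.png",cv2.resize(np.hstack([a,b]),None,fx=2,fy=2,interpolation=cv2.INTER_CUBIC))
E
```

```text
clock: 3.55
position: [0.6206, -0.0597, 0.1515]
orientation: [-3.141, -0.0, 0.297]
wrist_force: [-0.9, -0.1, -0.6]
opening: 0.0066
3.65 [ 0.62063206 -0.06012805  0.15137584] [-3.14152768e+00 -2.50483555e-05  2.96208162e-01] 0.006146975292817118
```

View pics/c2.png

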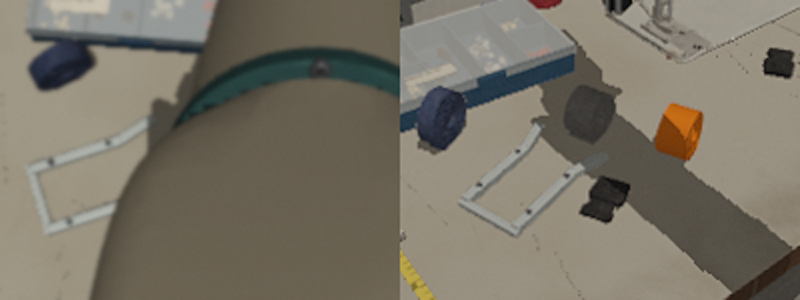

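The scene crop shows the roll still standing in front of the mouth at crop (590,112), in the arm's shadow. The arm hides it in the top view. Next I'll descend behind it.

```bash
python3 -m creep '[[[0,0,4],0],[[0,0,8],0],[[0,0,11],0],[[0,0,13],0],[[0,0,13.8],0],[[0,0,13.8],0]]'
python3 - <<'E'
from h import *
im=bot.grab_frame("scene"); cv2.imwrite("pics/scene2.png",im[:,:,::-1])
for f in("place_of","search_frame"): print([(np.round(r["centre"],3).tolist(),round(r["conf"],2)) for r in getattr(bot,f)("roll_centre","scene")])
b=im[140:260,250:410,::-1]
b=cv2.convertScaleAbs(b,alpha=1.5)
cv2.imwrite("pics/c3.png",cv2.resize(b,None,fx=5,fy=5,interpolation=cv2.INTER_CUBIC))
E
```

```text
clock: 4.4
position: [0.6209, -0.0605, 0.0134]
orientation: [3.142, -0.0, 0.296]
wrist_force: [0.4, 0.6, 0.5]
opening: 0.0065
[([0.508, -0.071, 0.037], 0.73), ([0.606, -0.007, 0.031], 0.66)]
[([0.498, -0.053, 0.047], 0.94), ([0.596, 0.006, 0.038], 0.8), ([0.691, 0.152, 0.045], 0.27)]
```

View pics/c3.png

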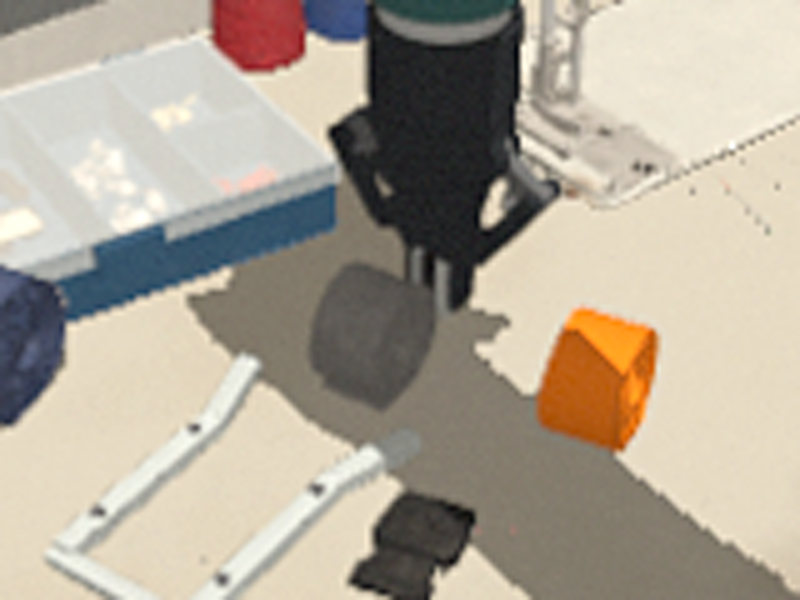

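The fingers sit right behind the roll, at crop (440,280) with the roll at (370,335). I'll push with a small upward component, so that the contact turns the roll with it.

```bash
python3 -m creep '[[[0,-0.7,0],0],[[0,-1.2,0],0],[[0,-1.6,-0.1],0],[[0,-2.0,-0.3],0],[[0,-2.4,-0.5],0],[[0,-2.8,-0.7],0],[[0,-3.2,-0.9],0],[[0,-3.6,-1.1],0],[[0,-4.0,-1.3],0],[[0,-4.4,-1.5],0],[[0,-4.8,-1.7],0],[[0,-5.2,-1.9],0],[[0,-5.2,-1.9],0]]'
python3 - <<'E'
from h import *
im=bot.grab_frame("scene"); cv2.imwrite("pics/scene3.png",im[:,:,::-1])
for f in("place_of","search_frame"): print([(np.round(r["centre"],3).tolist(),round(r["conf"],2)) for r in getattr(bot,f)("roll_centre","scene")])
b=im[140:260,250:410,::-1]
b=cv2.convertScaleAbs(b,alpha=1.7)
cv2.imwrite("pics/c4.png",cv2.resize(b,None,fx=5,fy=5,interpolation=cv2.INTER_CUBIC))
E
```

```text
clock: 6.18
position: [0.6055, -0.01, 0.0325]
orientation: [-3.141, -0.0, 0.297]
wrist_force: [0.0, -0.0, 0.8]
opening: 0.0062
[([0.507, -0.072, 0.036], 0.96), ([0.59, 0.031, 0.028], 0.89)]
[([0.497, -0.054, 0.048], 0.74), ([0.58, 0.038, 0.042], 0.66)]
```

View pics/c4.png

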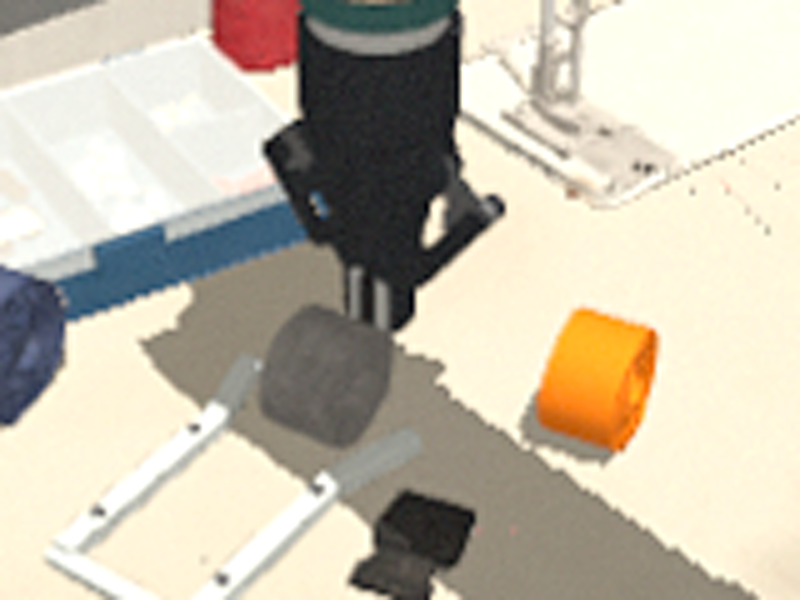

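The roll has advanced about 38 mm to crop (325,375), upright and entering the mouth on the centre line. Now a second and third stroke.

```bash
python3 -m creep '[[[0,1.0,0],0],[[0,1.0,1.5],0],[[0,0.8,1.8],0],[[0,0.3,1.8],0],[[0,-0.1,1.8],0],[[0,-0.5,1.6],0],[[0,-0.9,1.4],0],[[0,-1.3,1.2],0],[[0,-1.7,1.0],0],[[0,-2.1,0.8],0],[[0,-2.5,0.6],0],[[0,-2.9,0.4],0],[[0,-3.3,0.2],0],[[0,-3.7,0],0],[[0,-4.1,-0.2],0],[[0,-4.1,-0.2],0]]'
python3 - <<'E'
from h import *
im=bot.grab_frame("scene"); cv2.imwrite("pics/scene4.png",im[:,:,::-1])
for i in range(2):
  bot.grab_frame("scene");print([(np.round(r["centre"],3).tolist(),round(r["conf"],2)) for r in bot.place_of("roll_centre","scene")])
E
```

```text
clock: 8.32
position: [0.5935, 0.0291, 0.0345]
orientation: [-3.141, -0.0, 0.296]
wrist_force: [0.6, -0.1, -0.4]
opening: 0.0063
[([0.511, -0.072, 0.032], 0.83), ([0.576, 0.068, 0.031], 0.6)]
[([0.508, -0.073, 0.033], 0.96), ([0.579, 0.069, 0.031], 0.56)]
```

```bash
python3 -m creep '[[[0,1.0,0],3],[[-0.3,1.0,1.5],3],[[-0.3,0.8,1.8],3],[[-0.3,0.3,1.8],3],[[-0.3,-0.1,1.8],3],[[-0.3,-0.5,1.6],3],[[-0.3,-0.9,1.4],3],[[-0.3,-1.3,1.2],3],[[-0.3,-1.7,1.0],3],[[-0.3,-2.1,0.8],3],[[-0.3,-2.5,0.6],3],[[-0.3,-2.9,0.4],3],[[-0.3,-3.3,0.2],3],[[-0.3,-3.7,0],3],[[-0.3,-4.1,-0.2],3],[[-0.3,-4.1,-0.2],3]]'
python3 - <<'E'
from h import *
for i in range(3):
  im=bot.grab_frame("scene");print([(np.round(r["centre"],3).tolist(),round(r["conf"],2)) for r in bot.place_of("roll_centre","scene")])
b=im[150:270,230:390,::-1]
b=cv2.convertScaleAbs(b,alpha=1.7)
cv2.imwrite("pics/c5.png",cv2.resize(b,None,fx=5,fy=5,interpolation=cv2.INTER_CUBIC))
E
```

```text
clock: 10.58
position: [0.5787, 0.0675, 0.0364]
orientation: [-3.141, -0.0, 0.244]
wrist_force: [1.0, 0.2, -0.0]
opening: 0.0065
[([0.508, -0.072, 0.035], 0.92), ([0.564, 0.109, 0.027], 0.62)]
[([0.563, 0.108, 0.026], 0.97), ([0.509, -0.073, 0.032], 0.81)]
[([0.567, 0.11, 0.03], 0.66), ([0.508, -0.073, 0.038], 0.61)]
```

View pics/c5.png

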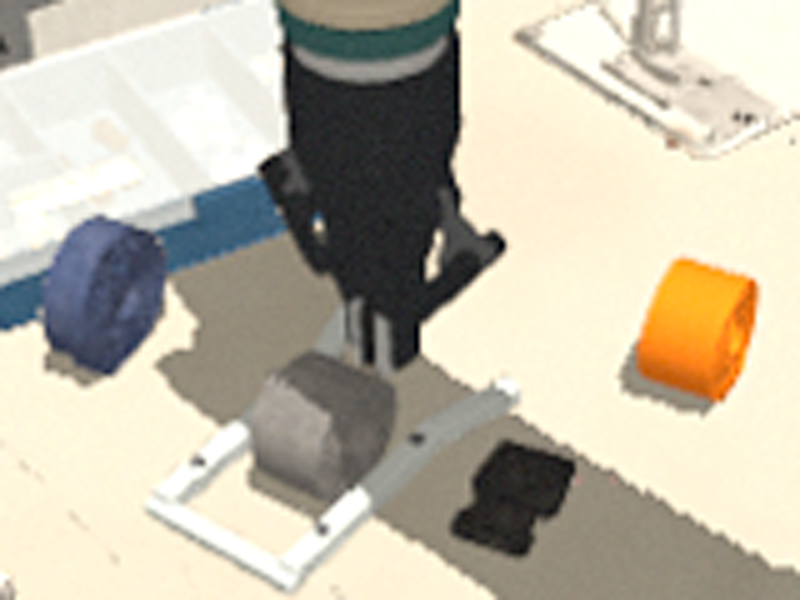

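The roll stands between the cheeks at crop (320,420), upright, with about 37 mm to go. The blue roll hasn't moved. This should be the last stroke, about 33 mm, followed by a look.

```bash
python3 -m creep '[[[0,1.0,0],0],[[0,1.0,1.5],0],[[0,0.8,2.4],0],[[0,0.3,2.4],0],[[0,-0.1,2.3],0],[[0,-0.5,2.0],0],[[0,-0.9,1.7],0],[[0,-1.3,1.3],0],[[0,-1.7,0.9],0],[[0,-2.1,0.6],0],[[0,-2.5,0.3],0],[[0,-2.8,0.1],0],[[0,-3.1,-0.2],0],[[0,-3.3,-0.4],0],[[0,-3.3,-0.4],0]]'
python3 - <<'E'
from h import *
for i in range(4):
  im=bot.grab_frame("scene");print([(np.round(r["centre"],3).tolist(),round(r["conf"],2)) for r in bot.place_of("roll_centre","scene")])
print(bot.place_of("dock_seat","scene"))
E
```

```text
clock: 12.75
position: [0.5708, 0.0993, 0.0404]
orientation: [-3.141, -0.0, 0.244]
wrist_force: [-0.8, -0.5, 0.1]
opening: 0.0063
[([0.555, 0.135, 0.031], 0.7), ([0.51, -0.071, 0.034], 0.6)]
[([0.551, 0.131, 0.029], 0.78), ([0.508, -0.073, 0.033], 0.77)]
[([0.554, 0.135, 0.031], 0.92), ([0.51, -0.071, 0.035], 0.76)]
[([0.556, 0.136, 0.027], 0.81), ([0.508, -0.073, 0.033], 0.81)]
[{'centre': [0.5588, 0.1512, 0.028], 'conf': 0.61}]
```

```bash
python3 -m creep '[[[0,1.0,0],0],[[0,1.0,1.5],0],[[0,0.8,2.0],0],[[0,0.3,2.0],0],[[0,0,1.9],0],[[0,-0.2,1.7],0],[[0,-0.4,1.6],0],[[0,-0.5,1.5],0],[[0,0.3,1.5],0],[[0,2,1.5],0],[[0,3,0],0],[[0,4,-4],0],[[0,5,-9],0],[[0,10,-14],0],[[0,16,-16],0],[[0,22,-18],0],[[-5,28,-18],0],[[-10,32,-18],0],[[-10,32,-18],0]]'
python3 - <<'E'
from h import *
for n in("top","scene"):
  for i in range(2):
    im=bot.grab_frame(n); print([(np.round(r["centre"],3).tolist(),round(r["conf"],2)) for r in bot.place_of("roll_centre",n)])
  b=im[150:250,240:340] if n=="top" else im[165:265,230:330]
  b=cv2.resize(cv2.convertScaleAbs(b[:,:,::-1],alpha=1.6),None,fx=4,fy=4,interpolation=cv2.INTER_CUBIC)
  out=b if n=="top" else np.hstack([out,b])
cv2.imwrite("pics/c6.png",out)
E
```

```text
clock: 15.58
position: [0.5473, -0.2417, 0.2217]
orientation: [3.139, 0.001, 0.235]
wrist_force: [0.3, -0.2, -0.7]
opening: 0.0064
[([0.55, 0.142, 0.031], 0.9)]
[([0.548, 0.144, 0.033], 0.85), ([0.509, -0.074, 0.034], 0.71)]
[([0.552, 0.138, 0.027], 0.84), ([0.508, -0.071, 0.031], 0.61)]
[([0.553, 0.142, 0.032], 0.83), ([0.506, -0.071, 0.035], 0.67)]
```

View pics/c6.png

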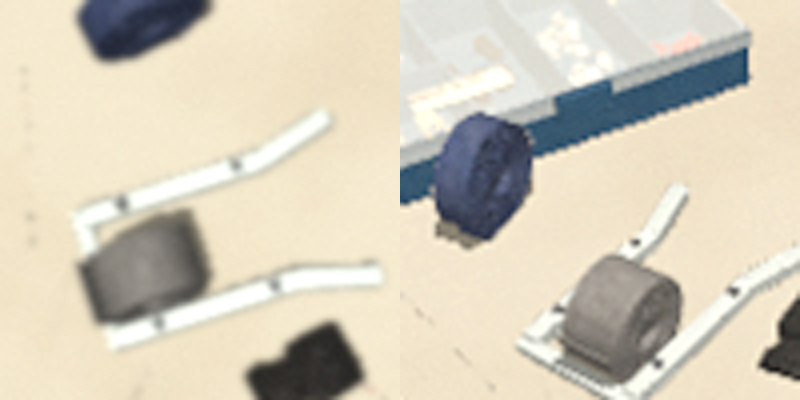

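The roll stands upright and square between the cheeks, in top crop (145,265), against or just short of the stop bar. The blue roll is where it was, and the arm is clear. Handing in.

```bash
python3 -c "
from cell import bot
print(bot.hand_in())"
```

```text
the job is handed in; nothing more can be done
None
```

I rolled the grey wide roll about 160 mm into the dock and handed the job in at about 16 s on the robot clock. I used four pushing strokes with the nearly shut fingers on its rear rim, each with a small upward motion so the rim was carried round. A short final nudge brought it up to the stop.

**Last checks, after the arm had backed away:**
- **Position:** the roll's middle is about 1.5 mm short of the seat by my own dock fit. Using the network's seat point instead, it is about 7 mm short. Both are within the limit.
- **Sideways:** it is 10–12 mm off centre towards the +y cheek, probably touching it. The limit is 16 mm, so this is the tightest margin.
- **Upright and square:** in the top view the axle looks within a few degrees of square to the dock. I judged this by eye. My silhouette fit locked onto the orange roll in the top view, and in the scene view its axle angle came out about 11° off the dock's.
- **Bystander and robot:** in the pictures the narrower blue roll and the orange decoy look unmoved, and the arm is clear of everything.

**Not measured:** I could not see the roll's turn directly. Pure rolling over this distance would give about 300°. Even if the roll had only turned as far as the fingers' upward motion carried it, that would be roughly 135°, against the 126° needed.

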